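# Clamp a glued cue-rest block with a one-hand trigger clamp

## Task

Stand the freshly glued cue-rest block on the clamp's board between the rubber pad and the steel stop, its length along the bar and centred on it, and let go of it. Then pump the clamp's trigger until the pad has pushed the block home against the stop and the rubber is pressed in by about 5 mm; never squeeze it flat, that would crush the joint. Finish while still holding the trigger squeezed so the pressure stays on, and leave the other things on the table where they are.

Things in the scene. Friction and masses are not known exactly. Their poses are not given: they have to be found in the camera images.
- block_center (a point): Centre (half-way up) of the loose cue-rest block: dark wood, 70 mm long (its x) x 48 mm wide (its y) x 56 mm high, about 0.14 kg, a round 28 mm cue socket 30 mm deep in its top and a pale glue line across its middle, square to its length. It stands upright on the table (centre 28 mm up); pick it across its 48 mm width. Either end may face the stop
- clamp_base: The one-hand clamp on a plywood board fixed to the table. Origin: on the table under the bar, beside the trigger's pivot. x runs along the bar from clamp body to stop (pushing direction), y left of it, z up. Board: 15 mm thick, x -75 to 225, y -60 to 60 mm. Bar axis: y 0, z 43 mm. The black housing takes x -55 to 45, y -38 to 36, up to z 74 mm, the bar's tail reaches x -115 mm
- handle_mid (a point): Middle of the fixed black pistol handle, at x -21, y -70, z 43 mm of clamp_base. The handle leaves the clamp's body towards -y, as far as y -112 mm; it is 28 mm high (z 29 to 57 mm) and 16 mm thick in x: here it spans x -29 to -13 mm
- stop_face (a point): Centre of the flat face of the fixed steel stop that faces the pad, at x 187, y 0, z 43 mm of clamp_base; the face is 52 mm wide and its top is 73 mm above the table. The board in front of it is flat
- pad_face (a point): Centre of the front face of the rubber pad (38 mm wide, 42 mm high) on the bar's front end, facing the stop, at z 43 mm. With the block against the stop the pad meets the block at x 117 mm of clamp_base; it starts 23 to 41 mm further back than that
- trigger_mid (a point): Middle of the grey trigger lever, 52 mm from its pivot (x 0, y -20 mm of clamp_base), z 43 mm. The lever is 10 mm thick, 24 mm high, 80 mm long, on the +x side of the handle. Released, this point is at x 15, y -70 mm, and handle and trigger span x -29 to 21 mm over their outsides there; fully squeezed it is at x -5, y -72 mm and they span x -29 to 0 mm
- trigger (a joint): Trigger angle in rad: 0 released, 0.40 squeezed right to the handle (towards -x). A spring (2 to 3 N at the middle) returns it within 0.5 s. Ratchet with 8 mm teeth: a full squeeze from fully released moves the bar 8 mm (24 mm per rad, after a free part of up to 0.33 rad), a release leaves it there. About 10 N at the trigger's middle moves the free bar; each further newton adds about 2 N at the pad
- bar (a joint): Advance of the toothed steel bar in m: starts at 0.004 to 0.022, grows towards the stop; with the block against the stop the pad first touches at 0.045. A brake holds the bar with about 18 N: when the trigger is let go, the pad's pressure falls back below that
- pad (a joint): How far the rubber pad is pressed in, in m: 0 untouched, 0.010 squeezed flat; about 4 N per mm
- pad_rubber: The rubber pad itself; the origin is not on it, use pad_face
- trigger_lever: The trigger lever itself; its origin lies on the pivot and its axes turn with the trigger, use trigger_mid
- stop: The fixed steel stop itself; its origin is at the foot of its face, on the board's top
- block: The cue-rest block itself, origin under its centre (see block_center)
- glue_bottle: Bystander, leave it alone: white glue bottle, 48 mm across, 105 mm high, standing; origin under it
- tip_jar: Bystander, leave it alone: clear round jar, 60 mm across, 62 mm high, standing; origin under it
- chalk0: Bystander, leave it alone: 22 mm chalk cube, on the robot's side of the clamp; origin under it
- chalk1: Bystander, leave it alone: 22 mm chalk cube, beyond the clamp; origin under it
- table_brush: Bystander, leave it alone: table brush lying on its bristles, 210 x 42 mm and 52 mm high, with a short handle; origin under it
- screwdriver: Bystander, leave it alone: screwdriver with black handle, 190 mm long, lying; origin under it
- cue_strip: Bystander, leave it alone: flat dark wooden strip of a cue rack, 200 x 75 x 20 mm, with two notches in one edge; origin under it
Not all that is in view belongs to the job. Of the things that look like the block, the middle-sized one is meant.

How it is judged:
By the outcome, as a careful person would: the job done as asked, in the order asked, and still so for the second after the job is handed in, while the arm keeps its last pose, push and grip.
It also fails if it takes over 72 s, if anything falls off the work surface, if the arm or the gripper's body presses on something with over 40 N, if the wrist force passes 120 N, or if a joint passes its speed limit or range.

## Robot

A 7-joint arm with a two-finger parallel gripper is mounted at the origin on the work surface. World frame = base frame: x ahead of the robot, y to its left, z up, the work surface at z = 0. Lengths are in m, angles in rad, forces in N, time in s.
With the tool pointing down it reaches from about 0.35 to 0.9 m from the base axis. Payload 19.9 kg.
Tool frame: the origin (TCP) lies at the very end of the fingers, on their centre line; the grasp point (between the pads) lies 19 mm behind it; z points along the fingers, y is the line along which they close (so a half turn about z gives the same grasp; the last joint's range is limited). The gripper opens to 94 mm and grips with 3 to 60 N. Pads are 16 mm wide; open, the fingers measure 119 mm over their backs; the gripper's body (75 mm by 177 mm) begins 78 mm behind the grasp point.
Start: joints at [-0.042, 0.417, -0.01, 1.614, 0.005, 1.111, -0.053], TCP at [0.625, 0, 0.18] pointing down, gripper open.
Joint ranges: [-2.81, 2.81], [-0.39, 2.02], [-1.27, 1.25], [0.06, 2.57], [-1.19, 4.33], [0.19, 2], [-2.82, 2.82]. Speed limits (rad/s): [1.89, 1.89, 2.39, 2.39, 3.01, 3.01, 3.01].

## Interface

Orientations are given as a rotation vector (axis times angle).
In Python, from station import env gives the robot as it stands.
- The arm moves only by the shell command python3 -m crank 'ROWS' [OPENING]. ROWS is text: rows parted by semicolons, each of 4 numbers parted by spaces: the shift along the tool's x, y, z in cm, then the turn about the tool's z in degrees. A call has 1 to 5 rows; each row shifts and turns the commanded pose from where the row before left it, along the tool's axes as they then stand; what a row does not reach is not made up. A row lasts 1/12 s, in which the tool goes at most 41.7 mm and 7.16 degrees, less where a joint would pass 70% of its speed; a pose out of reach is approached as far as the arm can. A call is refused whole if a number of a shift passes 4.17 or a number of a turn 7.16, either way. A call with a gripper value outside its range is refused whole. OPENING is the closure, from -1 (fully open) to 1 (shut), set as the call begins (- or left out, the last holds). The fingers move at their own pace and stop on an object; the grip force is fixed at half the most. Time passes only in rows, so rows that do not move let the fingers close. It gives the time, the measured TCP pose, the force, the opening and the grip force at its end, in the units of the state.
- env.get_state(): the state, without advancing time (a new reading comes with each control period).
- env.grab_frame(name): name is "scene" or "side" or "wrist"; returns (picture, depth): 400x640x3 uint8, red, green, blue; 400x640 float32, m along the optical axis (not along the pixel's ray), 0 where there is no reading.
- env.camera_params(name): a dict with "intrinsics" (3x3 intrinsics, pixels), "R" (3x3) and "t" (3): a world point X has camera coordinates R X + t. Camera axes: x right, y down, z forward; pixel columns grow to the right and rows downward; lengths in m; the calibration is good to about 2 mm. A picture is of the moment at which its call begins: read the wrist's pose just before it. camera_params takes no time and is no camera call; for the wrist camera it gives the pose at the moment of the call.
- env.close_job(): hands the job in; it is judged then, once.
Trained networks look in the newest picture that a camera, given by its name, has taken for a name from the list of things; names that differ only in an ending like _2 or _b are one class to them, and where a whole thing is asked for, a point or a joint stands for the part that bears it (a point fixed in the world has none). Each returns a list of dicts, best first, with "conf" (0 to 1); they miss things now and then, are a little off and sometimes report something else, mostly with a low value. They report only what shows in the picture. A call takes as long as a camera call. They do not tell look-alikes from the thing itself.
- env.masks_of(name, camera): "pixels" (400x640 bool, what is visible of it) and "bbox" ([left, top, right, bottom] in pixels, round what is visible of it).
The state is a dict: "time_s": time; "joint_positions": joint angles; "joint_vel": joint speeds; "joint_torque": joint torques, N m; "ee_pos": TCP position; "tool_rot": TCP orientation; "force": force on the tool from outside, world axes, zero at the start; "torque": the same for the moment, N m; "opening": opening from 0.0 (shut) to 1.0 (fully open); "grip_force": force on a finger pad.
Only numpy, scipy, OpenCV 4.12 (cv2) and the standard library are available. Lean on these libraries where they do the work, as an engineer would, in place of code of your own. Each camera call takes 0.05 s, during which the arm holds its last target. There are 200 camera calls.

## Working session

There is one attempt and no reset: what is moved stays moved. The work goes in short steps, Python scripts to look and compute and a shell command to move; the robot and the scene stay as the last step left them, time stands still between calls to the robot, and variables do not carry over. Pictures are saved under pics/ and viewed, at most 10 in all, crops included, and the job is handed in when it is done.

```bash
mkdir -p pics; ls; cat > h.py <<'E'
import numpy as np, cv2
from station import env
def grab(n,save=None):
    P=env.camera_params(n); im,d=env.grab_frame(n)
    if save: cv2.imwrite('pics/'+save,im[:,:,::-1])
    return im,d,P
def world(u,v,d,P):
    K=np.array(P['intrinsics']);R=np.array(P['R']);t=np.array(P['t'])
    c=np.stack([(u-K[0,2])/K[0,0]*d,(v-K[1,2])/K[1,1]*d,d],-1)
    return (c-t)@R
def cloud(d,P):
    v,u=np.mgrid[0:d.shape[0],0:d.shape[1]]
    return world(u,v,d,P)
def pix(X,P):
    K=np.array(P['intrinsics']);c=np.array(P['R'])@np.array(X)+np.array(P['t']);p=K@c
    return p[:2]/p[2]
E
python3 - <<'E'
from h import *
for n in ('scene','side'):
    im,d,P=grab(n,n+'0.png')
    C=cloud(d,P)
    print(n, -np.array(P['R']).T@np.array(P['t']))
    for name in ('block','clamp_base','stop','pad_rubber','trigger_lever','handle_mid'):
        for m in env.masks_of(name,n)[:4]:
            p=m['pixels']&(d>0); X=C[p]
            print(name,round(m['conf'],2),m['bbox'],X.min(0).round(3) if len(X) else '',X.max(0).round(3) if len(X) else '',np.median(X,0).round(3) if len(X) else '')
E
```

```text
pics
scene [ 1.0428792  -0.74355312  0.68026172]
block 0.87 [346.3, 150.7, 363.9, 176.7] [ 0.373  0.233 -0.002] [0.475 0.391 0.075] [0.448 0.314 0.048]
block 0.58 [324.6, 157.3, 355.0, 192.7] [ 0.369  0.007 -0.002] [0.578 0.369 0.206] [0.455 0.182 0.052]
block 0.47 [307.3, 137.4, 317.2, 156.2] [ 0.157  0.347 -0.004] [0.243 0.421 0.042] [0.226 0.36  0.026]
clamp_base 0.87 [275.8, 205.3, 379.8, 292.9] [ 0.464 -0.23  -0.002] [0.664 0.133 0.074] [ 0.611 -0.087  0.016]
stop 0.83 [283.6, 246.9, 310.8, 281.6] [ 0.512 -0.228 -0.002] [ 0.622 -0.12   0.075] [ 0.597 -0.201  0.039]
stop 0.56 [275.1, 204.2, 378.8, 292.7] [ 0.46  -0.23  -0.002] [0.664 0.15  0.074] [ 0.612 -0.086  0.016]
trigger_lever 0.62 [312.7, 211.1, 332.4, 223.7] [ 0.503 -0.03   0.034] [ 0.56  -0.007  0.055] [ 0.532 -0.018  0.046]
handle_mid 0.93 [274.3, 202.0, 381.3, 291.9] [ 0.46  -0.23  -0.002] [0.664 0.15  0.075] [ 0.611 -0.086  0.016]
side [-0.04880278  0.95262448  0.70554325]
block 0.92 [344.8, 308.5, 366.5, 342.1] [ 0.191  0.35  -0.   ] [0.237 0.408 0.043] [0.212 0.393 0.036]
block 0.81 [269.7, 262.3, 292.8, 296.9] [ 0.393  0.272 -0.001] [0.51  0.38  0.058] [0.423 0.356 0.047]
block 0.58 [288.8, 226.4, 325.6, 267.0] [ 0.381  0.087 -0.003] [0.549 0.306 0.077] [0.43  0.221 0.056]
block 0.27 [280.8, 177.3, 317.3, 213.3] [ 0.544 -0.193 -0.002] [0.675 0.104 0.068] [ 0.595 -0.06   0.048]
clamp_base 0.7 [269.0, 161.5, 347.5, 224.3] [ 0.489 -0.299 -0.003] [0.689 0.104 0.075] [ 0.578 -0.005  0.02 ]
stop 0.5 [319.6, 164.0, 337.6, 180.9] [ 0.564 -0.216  0.012] [ 0.618 -0.182  0.075] [ 0.588 -0.189  0.044]
trigger_lever 0.45 [308.3, 196.4, 329.1, 202.9] [ 0.494 -0.027  0.032] [0.556 0.003 0.056] [ 0.518 -0.013  0.048]
handle_mid 0.55 [268.3, 260.1, 292.5, 298.5] [ 0.393  0.297 -0.001] [0.468 0.38  0.058] [0.423 0.357 0.048]
```

```bash
python3 - <<'E'
from h import *
a=cv2.imread('pics/scene0.png')[110:310,240:440];b=cv2.imread('pics/side0.png')[150:350,220:420]
cv2.imwrite('pics/c0.png',np.hstack([cv2.resize(x,(400,400),interpolation=2) for x in (a,b)]))
E
```

```text
(no output)
```

View pics/c0.png

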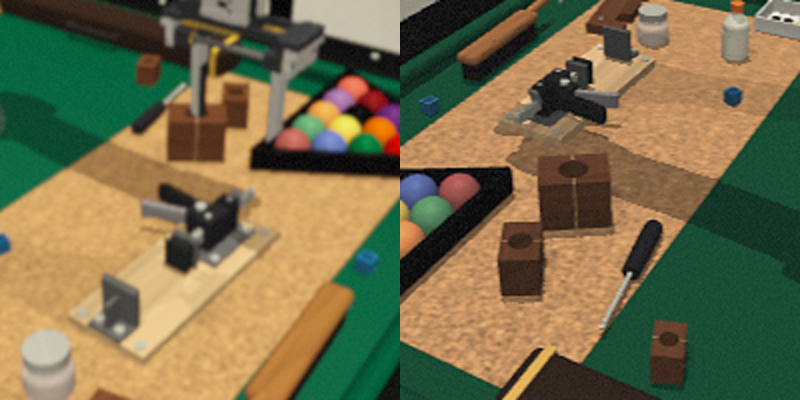

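```bash
python3 - <<'E'
from h import *
for n in ('scene','side'):
    im,d,P=grab(n); C=cloud(d,P)
    def box(lo,hi,tag):
        m=np.all((C>lo)&(C<hi),-1)&(d>0); X=C[m]
        if len(X)>5:
            r=cv2.minAreaRect((X[:,:2]*1000).astype(np.float32)); print(n,tag,len(X),np.round(r[0]),np.round(r[1]),round(r[2],1))
    box([.37,.27,.05],[.50,.41,.062],'midtop')
    box([.37,.15,.066],[.50,.27,.08],'bigtop')
    box([.4,-.3,.010],[.75,.2,.019],'board')
    box([.5,-.26,.062],[.7,-.15,.08],'stoptop')
    box([.5,-.15,.03],[.7,.1,.08],'clampbody')
    box([.45,-.06,.025],[.56,.06,.06],'handle')
E
```

```text
scene midtop 134 [436. 335.] [45. 75.] 31.6
scene bigtop 286 [440. 203.] [93. 73.] 33.9
scene board 2388 [592. -53.] [210. 544.] 17.2
scene stoptop 132 [ 594. -196.] [54. 16.] 3.2
scene clampbody 1167 [560.   5.] [188. 120.] 89.8
scene handle 340 [529.   3.] [64. 64.] 4.3
side midtop 367 [432. 337.] [48. 74.] 29.3
side bigtop 539 [437. 204.] [93. 69.] 33.2
side board 882 [ 557. -111.] [305. 377.] 0.1
side stoptop 53 [ 590. -192.] [17. 51.] 89.4
side clampbody 828 [557.   5.] [115. 187.] 1.1
side handle 321 [527.   7.] [71. 66.] 7.1
```

Candidates in the side image: the big block (~307,246), the middle one (~280,280) and the small one (~355,325). Their tops are 77, 58 and 43 mm up. The middle one, 56 mm high with a top of about 74x47 mm, fits the description and the enlarged crop shows its socket and glue line. It sits at about (0.433, 0.336).

```bash
python3 - <<'E'
from h import *
from scipy.spatial.transform import Rotation as Ro
s=env.get_state(); print(s['ee_pos'],Ro.from_rotvec(s['tool_rot']).as_matrix().round(3),s['force'],s['opening'])
im,d,P=grab('wrist','w0.png'); C=cloud(d,P)
print(P['R'],np.array(P['t']))
E
```

```text
[ 6.24980274e-01 -1.40882402e-05  1.80447318e-01] [[-0.  1. -0.]
 [ 1.  0. -0.]
 [-0. -0. -1.]] [-0.0403438   0.22083462  0.55780474] 0.9995844588402066
[[ 9.99999450e-01  5.23061811e-04  9.09587010e-04]
 [ 2.94173174e-04 -9.71881417e-01  2.35470647e-01]
 [ 1.00717641e-03 -2.35470250e-01 -9.71881035e-01]] [-0.62541891 -0.02614917  0.38968714]
```

View pics/w0.png

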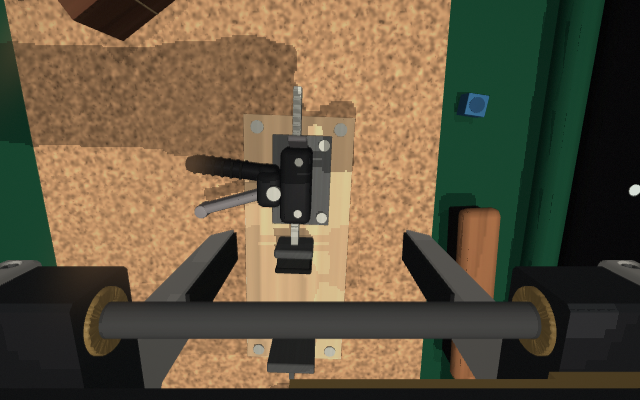

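The wrist view shows the clamp: board x 245–355, trigger tip (200,212), pad (293,255), stop (290,350). The bar runs almost straight down the image, towards world -y. Next I'll measure the clamp from this picture's depth.

```bash
python3 - <<'E'
from h import *
im,d,P=grab('wrist'); C=cloud(d,P)
H=C[...,2]; 
print('table z',np.median(H[20:60,330:420]),'board z',np.median(H[290:310,250:270]))
# board edges per row: height 8..20mm
m=(H>.009)&(H<.022)
for v in (125,200,240,260,285):
    us=np.where(m[v,235:365])[0]+235
    print(v,C[v,us[0]].round(4),C[v,us[-1]].round(4))
for u in (255,265,335):
    vs=np.where(m[80:180,u])[0]+80; print('tail edge',C[vs[0],u].round(4))
def rect(lo,hi,v0,v1,u0,u1,tag):
    mm=(H>lo)&(H<hi); mm[:v0]=0;mm[v1:]=0;mm[:,:u0]=0;mm[:,u1:]=0
    X=C[mm]; r=cv2.minAreaRect((X[:,:2]*1000).astype(np.float32)); print(tag,len(X),X.min(0).round(3),X.max(0).round(3),np.round(r[0]),np.round(r[1]),round(r[2],1))
rect(.066,.08,335,375,265,318,'stoptop')
rect(.055,.08,230,280,265,318,'padtop')
rect(.035,.065,145,185,185,250,'handle')
rect(.035,.065,185,220,190,250,'trigger')
rect(.03,.06,85,135,285,305,'tail')
E
```

```text
table z 0.0016110994627239615 board z 0.01640725787414738
125 [0.5431 0.064  0.0153] [0.6625 0.0641 0.0162]
200 [ 0.6159 -0.0178  0.0198] [ 0.6589 -0.0186  0.016 ]
240 [ 0.5387 -0.0663  0.0165] [ 0.6576 -0.0665  0.0159]
260 [ 0.5386 -0.0914  0.0165] [ 0.6569 -0.0917  0.0156]
285 [ 0.537  -0.1235  0.0167] [ 0.6552 -0.1245  0.0148]
tail edge [0.5567 0.0755 0.0166]
tail edge [0.5672 0.0744 0.0158]
tail edge [0.6421 0.0725 0.0131]
stoptop 634 [ 0.568 -0.2    0.066] [ 0.619 -0.186  0.076] [ 594. -193.] [13. 52.] 87.9
padtop 978 [ 0.578 -0.086  0.055] [ 0.618 -0.058  0.069] [598. -72.] [27. 40.] 88.0
handle 1155 [0.493 0.011 0.035] [0.556 0.035 0.06 ] [525.  23.] [17. 64.] 82.0
trigger 691 [ 0.497 -0.028  0.035] [ 0.554 -0.002  0.058] [527. -16.] [59. 13.] 14.3
tail 444 [0.599 0.055 0.037] [0.608 0.1   0.057] [603.  78.] [45.  8.] 88.0
```

```bash
python3 -m crank '4 -2 -4 -5.5; 4 -2.5 -1 -5.5; 4 -2.5 0 -5.5; 4 -2 0 -5.5; 4 -1.5 0 -5.5'
```

```text
time_s: 1.32
ee_pos: [0.4997, 0.1528, 0.2171]
tool_rot: [1.623, 2.689, 0.0]
force: [1.0, 0.9, 0.0]
opening: 0.998
grip_force: 0.0
```

```bash
python3 -m crank '4 0.5 0 -1; 4 0.5 0 -1; 4 0.5 0 0; 4 0.5 0 0; 4 0.5 0 0'; python3 -m crank '4 0 0 0;0 0 0 0; 0 0 0 0'; python3 - <<'E'
from h import *
im,d,P=grab('wrist','w1.png'); C=cloud(d,P);H=C[...,2]
s=env.get_state();print(s['ee_pos'],s['tool_rot'])
m=(H>.05)&(H<.064)&(C[...,0]>.37)&(C[...,0]<.50)&(C[...,1]>.27)&(C[...,1]<.40)
X=C[m];r=cv2.minAreaRect((X[:,:2]*1000).astype(np.float32));print(len(X),r,np.median(X[:,2]))
X=C[(H>.04)&(C[...,0]>.37)&(C[...,0]<.50)&(C[...,1]>.27)&(C[...,1]<.40)]
E
```

```text
time_s: 1.73
ee_pos: [0.4254, 0.3405, 0.2172]
tool_rot: [1.583, 2.713, 0.001]
force: [1.2, 0.8, -0.4]
opening: 1.004
grip_force: 0.0
time_s: 1.98
ee_pos: [0.4053, 0.3755, 0.2168]
tool_rot: [-1.577, -2.716, -0.0]
force: [1.2, -1.5, -0.5]
opening: 1.002
grip_force: 0.0
[0.40654522 0.37386654 0.21672442] [ 1.58103677e+00  2.71471126e+00 -5.68524605e-04]
2093 ((433.0885925292969, 336.6934509277344), (48.168148040771484, 70.30200958251953), 29.524682998657227) 0.05678784361155144
```

View pics/w1.png

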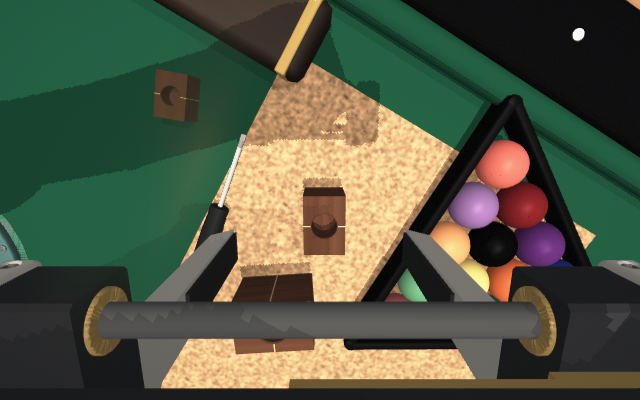

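```bash
python3 -m crank '-2.3 0.24 0 0; -2.25 0.24 0 0; 0 0 4 0; 0 0 4 0;0 0 4 0' -0.5; python3 -m crank '0 0 2 0; 0 0 0 0; 0 0 0 0; 0 0 0 0'; python3 - <<'E'
from h import *
s=env.get_state();print(s['ee_pos'],s['tool_rot'],s['force'],s['opening'])
E
```

```text
time_s: 2.45
ee_pos: [0.4349, 0.3346, 0.096]
tool_rot: [1.586, 2.71, 0.002]
force: [1.9, 0.3, -0.8]
opening: 0.753
grip_force: 0.0
time_s: 2.78
ee_pos: [0.4346, 0.3365, 0.0786]
tool_rot: [1.584, 2.712, 0.003]
force: [0.1, -0.5, -0.1]
opening: 0.749
grip_force: 0.0
[0.43457426 0.3364892  0.07858953] [1.58371395 2.71210485 0.00275602] [ 0.12688004 -0.53320794 -0.11368335] 0.7488466114451333
```

```bash
python3 -m crank '0.05 -0.1 3 0; 0 0 2.5 0; 0 0 1.3 0; 0 0 0 0; 0 0 0 0'; python3 -m crank '0 0 0 0;0 0 0 0;0 0 0 0;0 0 0 0;0 0 0 0' 1;python3 -m crank '0 0 0 0;0 0 0 0;0 0 0 0;0 0 0 0;0 0 0 0'
```

```text
time_s: 3.2
ee_pos: [0.4331, 0.3368, 0.0103]
tool_rot: [1.583, 2.713, 0.002]
force: [-0.1, 0.5, -0.0]
opening: 0.749
grip_force: 0.0
time_s: 3.62
ee_pos: [0.4327, 0.3367, 0.0098]
tool_rot: [1.582, 2.713, 0.002]
force: [-0.6, -1.6, 9.0]
opening: 0.508
grip_force: 30.0
time_s: 4.03
ee_pos: [0.4328, 0.3367, 0.0098]
tool_rot: [1.582, 2.713, 0.002]
force: [-0.8, -2.0, 10.9]
opening: 0.51
grip_force: 30.0
```

```bash
python3 -m crank '0 0 -1 0; 0 0 -2 0;0 0 -3 0; 0 0 -3 6.3;0 0 -3 6.3'; python3 -m crank '0 0 -3 6.3; -1.5 0.6 0 6.3; -3 1.2 0 6.4; -3.5 1.5 0 0; -3.5 1.5 0 0';python3 -m crank '-3.5 1.5 0 0; -3.5 1.5 0 0;-3.5 1.5 0 0;-3.5 1.5 0 0;-3.5 1.5 0 0';python3 -m crank '-3.5 1.2 0 0;-3.5 1.2 0 0;-2 0.5 0 0;-1 0 0 0;0 0 0 0'; python3 -m crank '0 0 0 0;0 0 0 0;0 0 0 0'; python3 - <<'E'
from h import *
s=env.get_state();print(s['ee_pos'],s['tool_rot'],s['force'],s['opening'])
r=np.array(s['tool_rot']);yaw=2*np.degrees(np.arctan2(r[1],r[0]))-90;print('yaw',yaw)
R=cv2.Rodrigues(r)[0]
print('tool delta',R.T@(np.array([.5952,-.1479,.11])-s['ee_pos']))
im,d,P=grab('wrist','w2.png')
E
```

```text
time_s: 4.45
ee_pos: [0.4318, 0.3362, 0.1308]
tool_rot: [-1.876, -2.519, 0.0]
force: [0.5, -0.1, -1.9]
opening: 0.506
grip_force: 30.0
time_s: 4.87
ee_pos: [0.4825, 0.2218, 0.1597]
tool_rot: [-2.261, -2.181, -0.001]
force: [1.0, 0.2, -1.8]
opening: 0.508
grip_force: 30.0
time_s: 5.28
ee_pos: [0.5512, 0.0433, 0.1597]
tool_rot: [-2.261, -2.181, -0.001]
force: [0.1, 0.4, -1.6]
opening: 0.51
grip_force: 30.0
time_s: 5.7
ee_pos: [0.576, -0.0582, 0.1592]
tool_rot: [2.265, 2.177, -0.001]
force: [-0.5, -0.5, -2.2]
opening: 0.509
grip_force: 30.0
time_s: 5.95
ee_pos: [0.5763, -0.0541, 0.1591]
tool_rot: [-2.259, -2.183, -0.001]
force: [0.2, 0.7, -1.6]
opening: 0.509
grip_force: 30.0
[ 0.57628077 -0.054137    0.15908291] [-2.25910562e+00 -2.18262278e+00 -6.45009554e-04] [ 0.18357066  0.6871905  -1.64154666] 0.5094701905030163
yaw -361.97297566945815
tool delta [-0.0930825   0.02213447  0.04903347]
```

View pics/w2.png

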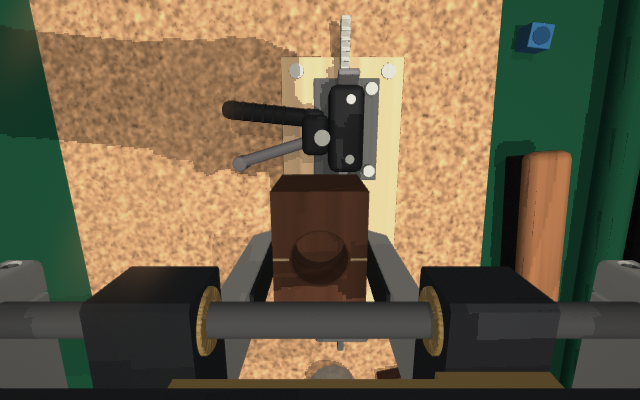

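Block held level with the glue line centred at (320,260), and the board and housing in view. I'll move it over the gap.

```bash
python3 -m crank '-3.5 0.9 0 0;-3.5 0.9 0 0;-2.3 0.4 2 0;0 0 3 0; 0 0 0 0'; python3 -m crank '0 0 0 0;0 0 0 0;0 0 0 0;0 0 0 0'; python3 - <<'E'
from h import *
s=env.get_state();r=np.array(s['tool_rot']);R=cv2.Rodrigues(r)[0]
print(s['ee_pos'],s['force'],'tool delta',R.T@(np.array([.5952,-.1479,.0255])-s['ee_pos']))
for n in('wrist','scene'):
    im,d,P=grab(n,n+'3.png');C=cloud(d,P)
    H=C[...,2]
    z=s['ee_pos'][2]-.0098+.056
    m=(abs(H-z)<.006)&(abs(C[...,0]-.595)<.05)&(abs(C[...,1]+.148)<.06)
    X=C[m]
    print(n,len(X),cv2.minAreaRect((X[:,:2]*1000).astype(np.float32)), np.median(X[:,2]))
E
```

```text
time_s: 6.42
ee_pos: [0.5923, -0.1497, 0.1042]
tool_rot: [-2.259, -2.175, 0.006]
force: [-0.8, 0.9, -3.1]
opening: 0.506
grip_force: 30.0
time_s: 6.75
ee_pos: [0.5958, -0.1489, 0.1104]
tool_rot: [2.259, 2.181, 0.002]
force: [-0.3, 0.6, -2.2]
opening: 0.508
grip_force: 30.0
[ 0.59580907 -0.14890791  0.11043072] [-0.30604335  0.63467321 -2.16142671] tool delta [ 0.00099672 -0.00081876  0.08492909]
wrist 9218 ((596.1671752929688, -143.85755920410156), (60.188690185546875, 71.4180679321289), 87.23246002197266) 0.15733249434735733
scene 351 ((597.6594848632812, -149.75518798828125), (71.77677917480469, 73.60518646240234), 87.17386627197266) 0.1553817246870112
```

```bash
python3 -m crank '0.1 -0.08 2 0;0 0 2 0;0 0 2 0;0 0 1.5 0; 0 0 0.6 0'; python3 -m crank '0 0 0.2 0;0 0 0.15 0;0 0 0 0;0 0 0 0'; python3 - <<'E'
from h import *
s=env.get_state()
print(s['ee_pos'],s['force'])
im,d,P=grab('wrist','w4.png');grab('scene','s4.png')
E
```

```text
time_s: 7.27
ee_pos: [0.5933, -0.1482, 0.0262]
tool_rot: [-2.26, -2.179, 0.002]
force: [0.9, 0.6, -1.5]
opening: 0.508
grip_force: 30.0
time_s: 7.6
ee_pos: [0.5948, -0.1488, 0.0253]
tool_rot: [2.261, 2.18, 0.001]
force: [-0.1, 0.2, -1.5]
opening: 0.512
grip_force: 30.0
[ 0.59475405 -0.14876304  0.02532202] [-0.13259195  0.20950619 -1.53155372]
```

View pics/w4.png

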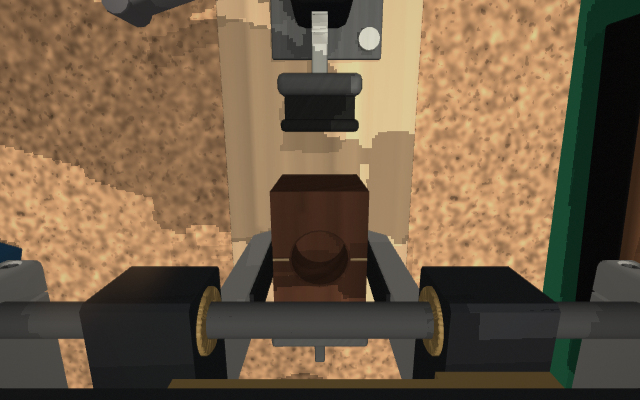

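Pad (320,110) and block (320,255) line up across the board, and the block is just above it. I'll touch down and release.

```bash
python3 -m crank '0 0 0.05 0;0 0 0.05 0;0 0 0 0'; python3 -m crank '0 0 0 0;0 0 0 0;0 0 0 0;0 0 0 0' -0.5; python3 -m crank '0 0 -1 0;0 0 -3 0;0 0 -4 0;0 0 -4 0;0 0 0 0';  python3 -m crank '4 -1.5 0 0;2 -1 0 0;0 0 0 0;0 0 0 0;0 0 0 0'; python3 - <<'E'
from h import *
s=env.get_state();print(s['ee_pos'])
im,d,P=grab('wrist','w5.png');C=cloud(d,P);H=C[...,2]
def rect(lo,hi,x0,x1,y0,y1,tag):
    m=(H>lo)&(H<hi)&(C[...,0]>x0)&(C[...,0]<x1)&(C[...,1]>y0)&(C[...,1]<y1)
    X=C[m];r=cv2.minAreaRect((X[:,:2]*1000).astype(np.float32)); print(tag,len(X),X.min(0).round(4),X.max(0).round(4),np.round(r[0],1),np.round(r[1],1),round(r[2],1))
rect(.068,.078,.54,.65,-.186,-.095,'blocktop')
rect(.066,.08,.56,.63,-.21,-.184,'stoptop')
rect(.055,.08,.57,.63,-.1,-.05,'padtop')
rect(.03,.065,.48,.558,-.0,.06,'handle')
rect(.03,.065,.48,.558,-.05,-.0,'trigger')
E
```

```text
time_s: 7.95
ee_pos: [0.5946, -0.1488, 0.0248]
tool_rot: [2.261, 2.18, 0.001]
force: [-5.5, 0.7, 16.7]
opening: 0.508
grip_force: 30.0
time_s: 8.28
ee_pos: [0.5942, -0.1487, 0.0234]
tool_rot: [2.262, 2.18, -0.0]
force: [-1.3, -1.0, 0.4]
opening: 0.738
grip_force: 0.0
time_s: 8.7
ee_pos: [0.5976, -0.1495, 0.1518]
tool_rot: [2.256, 2.174, 0.009]
force: [-0.4, 0.3, 0.6]
opening: 0.749
grip_force: 0.0
time_s: 9.12
ee_pos: [0.572, -0.0894, 0.144]
tool_rot: [2.261, 2.179, 0.0]
force: [-0.0, -0.3, -0.3]
opening: 0.749
grip_force: 0.0
[ 0.57201769 -0.08940865  0.14396048]
blocktop 3191 [ 0.5705 -0.1838  0.068 ] [ 0.6201 -0.1127  0.0743] [ 594.9 -148.5] [70.  48.3] 87.9Traceback (most recent call last):
  File "<stdin>", line 8, in <module>
  File "<stdin>", line 6, in rect
    return umr_minimum(a, axis, None, out, keepdims, initial, where)
ValueError: zero-size array to reduction operation minimum which has no identity
```

View pics/w5.png

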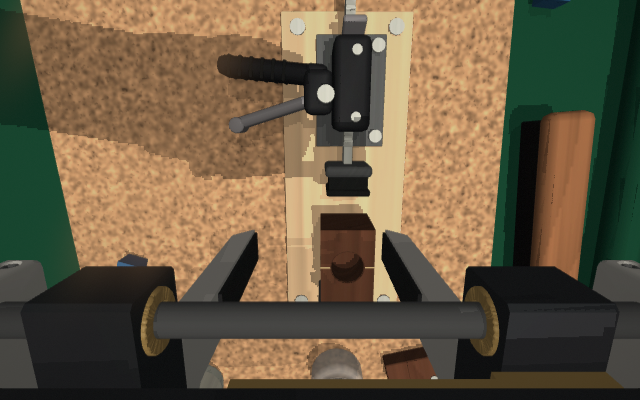

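Block stands on the board at (348,265), square and on the bar line, with the pad (348,180) behind it. Measured centre is (0.595, -0.1485), within 0.5 mm of the bar. Next I'll turn the gripper across the trigger.

```bash
python3 -m crank '0 0 0 7;0 0 0 7;0 0 0 7;0 0 0 7;0 0 0 7'; python3 -m crank '0 0 0 7;0 0 0 7;0 0 0 7;0 0 0 7;0 0 0 7'; python3 -m crank '0 0 0 7;0 0 0 7;0 0 0 6;-2 -3 0 0;-2 -3.5 0 0';python3 -m crank '-0.5 -3.2 0 0;0 0 2 0;0 0 2 0;0 0 0 0;0 0 0 0';python3 - <<'E'
from h import *
s=env.get_state();r=np.array(s['tool_rot']);R=cv2.Rodrigues(r)[0]
print(s['ee_pos'],R.round(3),s['force'],'tool delta',R.T@(np.array([.5308,.0095,.024])-s['ee_pos']))
im,d,P=grab('wrist','w6.png')
E
```

```text
time_s: 9.58
ee_pos: [0.5719, -0.09, 0.1433]
tool_rot: [2.818, 1.389, -0.001]
force: [0.1, 0.1, 0.4]
opening: 0.746
grip_force: 0.0
time_s: 10.0
ee_pos: [0.5719, -0.0899, 0.1434]
tool_rot: [3.105, 0.477, -0.0]
force: [0.7, 0.7, -0.5]
opening: 0.75
grip_force: 0.0
time_s: 10.42
ee_pos: [0.5341, -0.0248, 0.1431]
tool_rot: [3.139, -0.067, -0.0]
force: [0.5, 1.8, -0.0]
opening: 0.752
grip_force: 0.0
time_s: 10.83
ee_pos: [0.5301, 0.0088, 0.1031]
tool_rot: [3.14, -0.06, -0.003]
force: [0.4, -0.4, 0.8]
opening: 0.748
grip_force: 0.0
[0.53011725 0.0088429  0.10313417] [[ 0.999 -0.038 -0.002]
 [-0.038 -0.999 -0.001]
 [-0.002  0.001 -1.   ]] [ 0.42791304 -0.3830686   0.75788783] tool delta [ 0.00078808 -0.00074672  0.0791324 ]
```

View pics/w6.png

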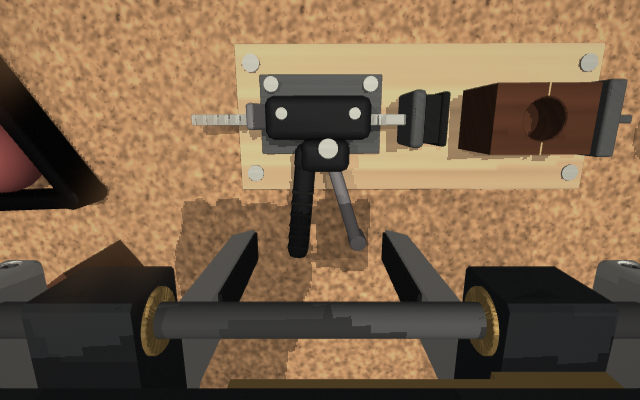

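Handle (300,240) and trigger tip (357,243) lie between the fingers; the pad (425,120) and block (545,115) stay in view. Descending, then a first careful push.

```bash
python3 -m crank '0.1 0 3 0;0 0 3 0;0 0 1.9 0;0 0 0 0;0 0 0 0';python3 -m crank '0 -0.5 0 0;0 -0.5 0 0;0 -0.5 0 0;0 0 0 0;0 0 0 0';python3 -m crank '0 -0.4 0 0;0 -0.4 0 0;0 0 0 0;0 0 0 0'; python3 - <<'E'
from h import *
s=env.get_state();r=np.array(s['tool_rot']);R=cv2.Rodrigues(r)[0]
print(s['ee_pos'],s['force'],R.T@(np.array([.5305,.0015,.024])-s['ee_pos']))
im,d,P=grab('wrist','w7.png')
E
```

```text
time_s: 11.3
ee_pos: [0.5317, 0.0091, 0.0251]
tool_rot: [3.141, -0.059, -0.001]
force: [0.2, -0.2, 1.7]
opening: 0.753
grip_force: 0.0
time_s: 11.72
ee_pos: [0.5322, 0.024, 0.0258]
tool_rot: [3.14, -0.059, 0.001]
force: [-2.8, -9.0, 2.1]
opening: 0.748
grip_force: 4.1
time_s: 12.05
ee_pos: [0.532, 0.0318, 0.0256]
tool_rot: [3.14, -0.059, -0.0]
force: [-5.8, -9.3, 1.4]
opening: 0.754
grip_force: 4.7
[0.53198279 0.03175831 0.0256354 ] [-5.81097956 -9.30368728  1.42147889] [-0.00034707  0.03029067  0.00167138]
```

View pics/w7.png

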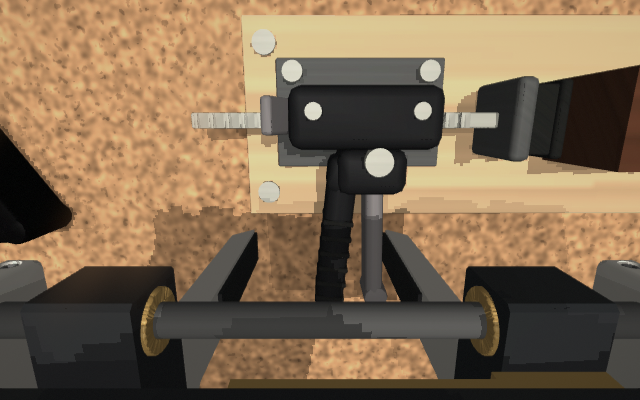

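The first stroke works with about 9 N on the trigger, now at (375,240) close to the handle, and the pad has advanced. I'll finish the stroke, release, and pump again, watching the force.

```bash
cat > q.py <<'E'
from h import *
s=env.get_state();R=cv2.Rodrigues(np.array(s['tool_rot']))[0]
p=R.T@(s['ee_pos']-np.array([.5305,.0015,.024]))*1000; f=R.T@np.array(s['force'])
im,d,P=grab('wrist');C=cloud(d,P)
O=np.array([.6005,-.001,0]);ex=np.array([-.0366,-.9993,0]);ey=np.array([.9993,-.0366,0])
x=(C-O)@ex;y=(C-O)@ey;z=C[...,2]
m=(abs(y)<.015)&(d>0)
a=m&(z>.045)&(z<.0675)&(x>.05)&(x<.135)   # pad+plate tops
b=m&(abs(z-.071)<.006)&(x>.08)&(x<.19)&(abs(abs(y)-.01)<.01)
g=lambda k:(x[k].min().round(4),x[k].max().round(4),k.sum()) if k.any() else None
h,e=np.histogram(x[a]*1000,bins=np.arange(50,136,3))
print('t',s['time_s'],'fingerx',(p[1]+35).round(1),'F',f.round(1),'pad',g(a),'block',g(b)); print(h)
E
python3 -m crank '0 -0.4 0 0;0 0 0 0;0 0 0 0';python3 q.py; python3 -m crank '0 1 0 0;0 1 0 0;0 0.8 0 0;0 0 0 0;0 0 0 0'; python3 -m crank '0 0 0 0;0 0 0 0;0 0 0 0'; python3 q.py;python3 -m crank '0 -0.8 0 0;0 -0.5 0 0;0 -0.5 0 0;0 -0.5 0 0;0 -0.4 0 0';python3 -m crank '0 -0.1 0 0;0 0 0 0;0 0 0 0';python3 q.py
```

```text
time_s: 12.35
ee_pos: [0.5319, 0.0353, 0.0256]
tool_rot: [3.139, -0.06, -0.001]
force: [-6.9, -10.9, 4.4]
opening: 0.751
grip_force: 5.9
t 12.35 fingerx 1.2 F [-6.5 11.1 -4.4] pad (np.float64(0.0501), np.float64(0.1153), np.int64(7314)) block (np.float64(0.0818), np.float64(0.1186), np.int64(1230))
[  80   90   86   84   97 1656  382  341  108  371  392  411  559  348
   27    0    0    0    0    0  636 1646    0    0    0    0    0    0]
time_s: 12.82
ee_pos: [0.5316, 0.0084, 0.0247]
tool_rot: [-3.141, 0.059, -0.001]
force: [-0.3, 0.1, -0.4]
opening: 0.75
grip_force: 0.0
time_s: 13.07
ee_pos: [0.5313, 0.0092, 0.0243]
tool_rot: [-3.141, 0.057, 0.0]
force: [1.2, -0.1, 0.6]
opening: 0.753
grip_force: 0.0
t 13.0667 fingerx 27.3 F [ 1.2  0.1 -0.6] pad (np.float64(0.05), np.float64(0.1149), np.int64(6724)) block (np.float64(0.0862), np.float64(0.1431), np.int64(4174))
[  92   86   97   92   95 1321  372  348  174  400  389  401  557  359
   25    0    0    0    0    0  443 1473    0    0    0    0    0    0]
time_s: 13.53
ee_pos: [0.5316, 0.0355, 0.0241]
tool_rot: [3.14, -0.058, -0.002]
force: [-3.9, -14.2, 0.9]
opening: 0.752
grip_force: 7.2
time_s: 13.78
ee_pos: [0.5316, 0.0357, 0.0241]
tool_rot: [3.139, -0.059, -0.002]
force: [-4.0, -9.9, 0.2]
opening: 0.753
grip_force: 5.3
t 13.7833 fingerx 0.8 F [-3.6 10.1 -0.1] pad (np.float64(0.05), np.float64(0.1152), np.int64(7524)) block (np.float64(0.0869), np.float64(0.1171), np.int64(1036))
[  80   93   93   91   91 1617  434  347  167  294  398  386  570  421
   95    0    0    0    0    0  662 1685    0    0    0    0    0    0]
```

```bash
python3 - <<'E'
from h import *
im,d,P=grab('wrist')
a=cv2.imread('pics/w7.png')[40:220,400:640];b=im[40:220,400:640,::-1]
cv2.imwrite('pics/c8.png',np.vstack([cv2.resize(k,(400,300),interpolation=2) for k in (a,b)]))
E
```

```text
(no output)
```

View pics/c8.png

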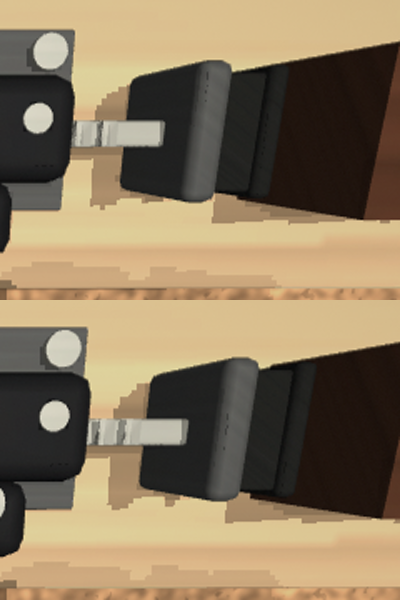

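The pad moved little on the second stroke, so I was probably short of a full squeeze (the pawl didn't pass the next tooth). I'll push on in small steps.

```bash
python3 -m crank '0 -0.15 0 0;0 0 0 0;0 0 0 0'|grep -E 'pos|force';python3 -m crank '0 -0.15 0 0;0 0 0 0;0 0 0 0'|grep -E 'pos|force';python3 -m crank '0 -0.15 0 0;0 0 0 0;0 0 0 0'|grep -E 'pos|force'; python3 q.py
```

```text
ee_pos: [0.5316, 0.0368, 0.0241]
force: [-3.7, -12.1, 1.5]
grip_force: 6.3
ee_pos: [0.5316, 0.038, 0.024]
force: [-4.8, -13.3, 0.8]
grip_force: 7.0
ee_pos: [0.5316, 0.0382, 0.024]
force: [-5.4, -20.7, 1.1]
grip_force: 10.3
t 14.6333 fingerx -1.7 F [-4.6 20.9 -1. ] pad (np.float64(0.05), np.float64(0.1153), np.int64(7599)) block (np.float64(0.0839), np.float64(0.1151), np.int64(675))
[  70   96   91   91   96 1255  738  346  284  161  395  403  493  519
  215    0    0    0    0    0  639 1707    0    0    0    0    0    0]
```

```bash
python3 -m crank '0 1 0 0;0 1 0 0;0 1.1 0 0;0 0 0 0;0 0 0 0' >/dev/null; python3 -m crank '0 0 0 0;0 0 0 0;0 0 0 0'|grep -E 'pos|force';python3 -m crank '0 -0.8 0 0;0 -0.5 0 0;0 -0.5 0 0;0 -0.5 0 0;0 -0.4 0 0'|grep -E 'pos|force';python3 -m crank '0 -0.25 0 0;0 0 0 0;0 0 0 0'|grep -E 'pos|force';python3 q.py
```

```text
ee_pos: [0.5314, 0.0109, 0.0244]
force: [0.2, 0.3, -0.9]
grip_force: 0.0
ee_pos: [0.5307, 0.0362, 0.0239]
force: [-7.9, -13.2, 4.9]
grip_force: 7.4
ee_pos: [0.5308, 0.0381, 0.0239]
force: [-7.3, -13.4, 3.5]
grip_force: 7.3
t 16.0167 fingerx -1.6 F [-6.8 13.6 -3.5] pad (np.float64(0.05), np.float64(0.1151), np.int64(7446)) block (np.float64(0.08), np.float64(0.1151), np.int64(1184))
[  62  147   58   77   92   93   94   92 1778  445  352  160  269  395
  409  583  415   94    0    0  484 1347    0    0    0    0    0    0]
```

```bash
python3 -m crank '0 1 0 0;0 1 0 0;0 0.95 0 0;0 0 0 0;0 0 0 0' >/dev/null; python3 -m crank '0 0 0 0;0 0 0 0;0 0 0 0'|grep -E 'pos|force';python3 -m crank '0 -0.8 0 0;0 -0.5 0 0;0 -0.5 0 0;0 -0.5 0 0;0 -0.4 0 0'|grep -E 'pos|force';python3 -m crank '0 -0.25 0 0;0 0 0 0;0 0 0 0'|grep -E 'pos|force';python3 q.py
python3 -m crank '0 1 0 0;0 1 0 0;0 0.95 0 0;0 0 0 0;0 0 0 0' >/dev/null; python3 -m crank '0 0 0 0;0 0 0 0;0 0 0 0'|grep -E 'pos|force';python3 -m crank '0 -0.8 0 0;0 -0.5 0 0;0 -0.3 0 0;0 -0.3 0 0;0 -0.3 0 0'|grep -E 'pos|force'; python3 q.py
```

```text
ee_pos: [0.5314, 0.0108, 0.0243]
force: [0.3, -0.4, 1.1]
grip_force: 0.0
ee_pos: [0.5308, 0.0362, 0.0239]
force: [-7.5, -14.1, 3.9]
grip_force: 7.4
ee_pos: [0.5308, 0.0381, 0.0239]
force: [-7.8, -13.7, 4.3]
grip_force: 7.2
t 17.4 fingerx -1.6 F [-7.2 14.  -4.2] pad (np.float64(0.05), np.float64(0.1151), np.int64(6774)) block (np.float64(0.0826), np.float64(0.115), np.int64(1900))
[  67  144   55   84  130   56   88  102   87   91  226 1910  389  335
   91  355  393  415  602  330  245  579    0    0    0    0    0    0]
ee_pos: [0.5314, 0.0108, 0.0243]
force: [-1.0, 0.2, -0.5]
grip_force: 0.0
ee_pos: [0.5306, 0.0311, 0.0239]
force: [-5.5, -11.7, 2.9]
grip_force: 5.9
t 18.5333 fingerx 5.4 F [-5.  11.9 -2.9] pad (np.float64(0.05), np.float64(0.1165), np.int64(6579)) block (np.float64(0.087), np.float64(0.1207), np.int64(2657))
[ 132   59  111   94   70  144   61   70  103   92  100   97 1746  520
  361  213  195  396  404  594  420  587   10    0    0    0    0    0]
```

```bash
python3 -m crank '0 -0.2 0 0;0 -0.1 0 0;0 0 0 0;0 0 0 0'|grep -E 'pos|force';python3 -m crank '0 -0.2 0 0;0 0 0 0;0 0 0 0'|grep -E 'pos|force';python3 -m crank '0 -0.2 0 0;0 0 0 0;0 0 0 0'|grep -E 'pos|force';python3 q.py
```

```text
ee_pos: [0.5307, 0.034, 0.0239]
force: [-6.4, -12.6, 3.5]
grip_force: 6.1
ee_pos: [0.5307, 0.0358, 0.0239]
force: [-7.9, -12.6, 3.6]
grip_force: 6.7
ee_pos: [0.5307, 0.0375, 0.0238]
force: [-7.4, -15.9, 4.5]
grip_force: 7.5
t 19.4167 fingerx -1.0 F [-6.8 16.1 -4.4] pad (np.float64(0.0501), np.float64(0.1184), np.int64(6317)) block (np.float64(0.0902), np.float64(0.1181), np.int64(1618))
[  69  143   62   97  109   59  154   53   72   89   98   89   95 1835
  557  371  200  169  398  398  644  311  245    0    0    0    0    0]
```

Force is rising, so the pad has just met the block against the stop. I'll finish this stroke, release, and make the last stroke in small steps.

```bash
python3 -m crank '0 -0.1 0 0;0 0 0 0;0 0 0 0'|grep -E 'pos|force';python3 q.py; python3 -m crank '0 1 0 0;0 1 0 0;0 0.95 0 0;0 0 0 0;0 0 0 0' >/dev/null; python3 -m crank '0 0 0 0;0 0 0 0;0 0 0 0'|grep -E 'pos|force';python3 q.py;python3 -m crank '0 -0.4 0 0;0 -0.3 0 0;0 -0.1 0 0;0 0 0 0;0 0 0 0'|grep -E 'pos|force'; python3 -m crank '0 -0.2 0 0;0 0 0 0;0 0 0 0'|grep -E 'pos|force';python3 -m crank '0 -0.2 0 0;0 0 0 0;0 0 0 0'|grep -E 'pos|force'
```

```text
ee_pos: [0.5307, 0.0382, 0.0238]
force: [-8.4, -15.2, 3.4]
grip_force: 8.3
t 19.7167 fingerx -1.7 F [-7.8 15.5 -3.3] pad (np.float64(0.0501), np.float64(0.1191), np.int64(6234)) block (np.float64(0.09), np.float64(0.1181), np.int64(1543))
[  72  146   56   89  119   62  153   61   62   93   92   94   97 1715
  658  375  233  134  397  400  636  299  190    1    0    0    0    0]
ee_pos: [0.5314, 0.0113, 0.0244]
force: [-1.0, -0.0, 0.5]
grip_force: 0.0
t 20.4333 fingerx 25.2 F [-1.   0.1 -0.5] pad (np.float64(0.05), np.float64(0.1185), np.int64(6168)) block (np.float64(0.0902), np.float64(0.1414), np.int64(5137))
[  74  130   67   86  113   76  133   68   76   91   90   96   95 1399
  549  370  246  211  391  403  589  362  453    0    0    0    0    0]
ee_pos: [0.5313, 0.0182, 0.0242]
force: [-1.7, -5.8, 0.7]
grip_force: 2.8
ee_pos: [0.531, 0.0194, 0.0241]
force: [-4.2, -10.1, 1.9]
grip_force: 4.7
ee_pos: [0.5307, 0.0209, 0.0241]
force: [-5.7, -12.1, 2.8]
grip_force: 5.9
```

```bash
for i in 1; do python3 -m crank '0 -0.2 0 0;0 0 0 0;0 0 0 0'|grep -E 'pos|force'; done; python3 -m crank '0 -0.2 0 0;0 0 0 0;0 0 0 0'|grep -E 'pos|force';python3 -m crank '0 -0.1 0 0;0 0 0 0;0 0 0 0;0 0 0 0'|grep -E 'pos|force'; python3 q.py
```

```text
ee_pos: [0.5308, 0.0226, 0.024]
force: [-4.7, -14.3, 0.7]
grip_force: 6.5
ee_pos: [0.5305, 0.0244, 0.0239]
force: [-6.9, -15.7, 4.1]
grip_force: 7.1
ee_pos: [0.5303, 0.0251, 0.0239]
force: [-6.8, -15.2, 4.2]
grip_force: 7.6
t 22.2333 fingerx 11.4 F [-6.2 15.5 -4.1] pad (np.float64(0.05), np.float64(0.1187), np.int64(6282)) block (np.float64(0.092), np.float64(0.1265), np.int64(3260))
[  71  107   94   73  136   67   70  143   59   80   91   93   93  105
 1915  416  337  122  329  385  628  364  504    0    0    0    0    0]
```

```bash
python3 -m crank '0 -0.15 0 0;0 0 0 0;0 0 0 0'|grep -E 'pos|force'; python3 -m crank '0 -0.15 0 0;0 0 0 0;0 0 0 0;0 0 0 0'|grep -E 'pos|force'; python3 - <<'E'
from h import *
im,d,P=grab('wrist','w9.png'); C=cloud(d,P)
O=np.array([.6005,-.001,0]);ex=np.array([-.0366,-.9993,0])
print(env.get_state()['ee_pos'])
for z in (.062,.064): # pixel row/scale check along bar
    print([pix(O+ex*x+[0,0,z],P).round(1) for x in (.08,.09,.10,.11,.12)])
a=cv2.imread('pics/w7.png')[60:190,460:640];b=im[60:190,460:640,::-1]
cv2.imwrite('pics/c9.png',cv2.convertScaleAbs(np.vstack([cv2.resize(k,(415,300),interpolation=2) for k in (a,b)]),alpha=2.2))
E
```

```text
ee_pos: [0.5301, 0.0265, 0.0238]
force: [-9.7, -17.7, 5.6]
grip_force: 8.0
ee_pos: [0.5299, 0.0278, 0.0238]
force: [-10.6, -18.1, 6.8]
grip_force: 8.5
[0.52987556 0.02778395 0.02377088]
[array([537.1, 115.1]), array([557.8, 115. ]), array([578.4, 115. ]), array([599.1, 114.9]), array([619.8, 114.9])]
[array([539.7, 115. ]), array([560.7, 114.9]), array([581.6, 114.9]), array([602.6, 114.9]), array([623.5, 114.8])]
```

View pics/c9.png

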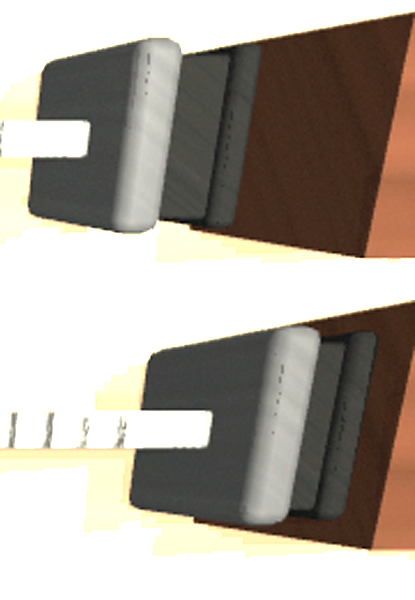

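The rubber between plate and lip has shrunk from about 76 to 52 zoomed pixels. That is about 4.5 mm of compression, and both the force rise and the trigger travel agree. A touch more, then check that it holds.

```bash
python3 -m crank '0 -0.1 0 0;0 0 0 0;0 0 0 0;0 0 0 0'|grep -E 'pos|force'; python3 -m crank '0 0 0 0;0 0 0 0;0 0 0 0;0 0 0 0;0 0 0 0'; python3 q.py
```

```text
ee_pos: [0.5297, 0.0287, 0.0237]
force: [-11.7, -18.7, 6.3]
grip_force: 8.9
time_s: 23.67
ee_pos: [0.5298, 0.0286, 0.0238]
tool_rot: [3.138, -0.062, -0.007]
force: [-11.6, -17.6, 6.8]
opening: 0.75
grip_force: 8.9
t 23.6667 fingerx 7.9 F [-10.9  18.1  -6.7] pad (np.float64(0.05), np.float64(0.1187), np.int64(6229)) block (np.float64(0.0934), np.float64(0.1234), np.int64(2719))
[  66   76  138   62   83  122   67  137   62   73   90   99   95   86
 1641  655  378  231  148  403  636  370  511    0    0    0    0    0]
```

Steady, so I'm handing the job in.

```bash
python3 -c "
from station import env
print(env.close_job())"
```

```text
the job is handed in; nothing more can be done
None
```

The block stands against the stop, centred on the bar, and the job is handed in with the trigger held squeezed and the rubber pressed in by an estimated 5 mm, based on force, trigger travel and the camera view.

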